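# Snap a clip-on sensor onto a water line

### The arm

A 7-joint arm with a two-finger parallel gripper is mounted at the origin on a cart in front of the work surface, level with it; the furniture and walls round the work are solid. World frame = base frame: x ahead of the robot, y to its left, z up, the work surface at z = 0. Lengths are in m, angles in rad, forces in N, time in s.
With the tool pointing down it reaches from about 0.425 to 0.875 m from the base axis. Payload 4.7 kg.
Tool frame: the origin (TCP) lies on the centre line of the jaws, within the pads' length; the fingertips stand 14 mm ahead of it and the grasp point (between the pads) lies 5 mm behind it; z points along the fingers, y is the direction in which the jaws open and shut (so a half turn about z gives the same grasp; the last joint's range is limited). The gripper opens to 87 mm and grips with 3 to 60 N. Pads are 19 mm wide; open, the fingers measure 117 mm over their backs; the gripper's body (75 mm by 190 mm) begins 51 mm behind the grasp point.
Start: joints at [1.3, 0.321, -0.07, 1.45, 0.023, 1.371, -0.057], TCP at [0.183, -0.624, 0.237] pointing down, gripper open.
Joint ranges: [-2.86, 2.86], [-0.3, 2.09], [-1.38, 1.24], [0.06, 2.45], [-1.56, 4.7], [0.09, 2.05], [-2.69, 2.69]. Speed limits (rad/s): [2.57, 2.57, 3.14, 3.14, 3.14, 3.14, 3.14].

### API

Orientations are given as a rotation vector (axis times angle).
In Python, from bench import ctrl gives the robot as it stands. The module is installed in compiled form; this text tells all that it offers.
- The arm moves only by the tool step_arm, never from a script. Its argument "plan" is a list of rows, each a list of 3 entries, a list of its own where there are three numbers: the turn, a rotation vector about the tool's x, y, z in rad, then the shift along the tool's x, y, z in m, then the closure in counts, from 0 (fully open) to 255 (shut). In form: [[[rx, ry, rz], [x, y, z], hand], ...]. A call has exactly 10 rows; each row is the pose to reach, as a shift and turn from the pose commanded when the call began, along the tool's axes at that moment; what a row does not reach only later rows make up. A row lasts 1/8 s, in which the tool goes at most 62.5 mm and 10.7 degrees, less where a joint would pass 70% of its speed; a pose out of reach is approached as far as the arm can. A call with a gripper value outside its range is refused whole. The fingers move at their own pace and stop on an object; "squeeze" is the grip in N (left out, the last holds). Time passes only in rows, so rows that repeat a pose let the fingers close, or fill a call up. It gives the time, the measured TCP pose, the force and the opening at its end, in the units of the state.
- ctrl.get_state(): the state, without advancing time (a new reading comes with each control period).
- ctrl.get_image(name): name is "side" or "top" or "wrist"; returns the picture (480x640x3 uint8, red, green, blue); there is no depth.
- ctrl.calibration(name): a dict with "fov_y" (degrees; the focal length in pixels is half the picture's height over the tangent of half this angle, whatever the lens; pixels are square), "cx", "cy" (the principal point, pixels), "k1" (the pictures are not rectified: a ray, as slopes to the right and down, at radius r is drawn at 1 + k1 r^2 times it, then the intrinsics apply), "rvec" (rotation vector, rad) and "tvec" (3), from world to camera coordinates, as OpenCV has them. Camera axes: x right, y down, z forward; pixel columns grow to the right and rows downward; lengths in m; the calibration is good to about 2 mm. A picture is of the moment at which its call begins: read the wrist's pose just before it. calibration takes no time and is no camera call; for the wrist camera it gives the pose at the moment of the call.
- ctrl.close_job(): hands the job in, once; it reports no verdict.
Trained networks look in the newest picture that a camera, given by its name, has taken for a name from the list of things; names that differ only in an ending like _2 or _b are one class to them, and where a whole thing is asked for, a point or a joint stands for the part that bears it (a point fixed in the world has none). Each returns a list of dicts, best first, with "score" (0 to 1); they miss things now and then, are a little off and sometimes report something else, mostly with a low value. They report only what shows in the picture. A call takes as long as a camera call. They do not tell look-alikes from the thing itself.
- ctrl.cut_out(camera, label): "pixels" (480x640 bool, what is visible of it) and "rect" ([left, top, width, height] in pixels, round what is visible of it).
The state is a dict: "time": time; "joint_positions": joint angles; "qd": joint speeds; "joint_torque": joint torques, N m; "position": TCP position; "tool_rot": TCP orientation; "ft_force": force on the tool from outside, world axes, zero at the start; "torque": the same for the moment, N m; "grip_width": opening from 0.0 (shut) to 1.0 (fully open).
Only numpy, scipy, OpenCV 4.12 (cv2) and the standard library are available. Lean on these libraries where they do the work, as an engineer would, in place of code of your own. Each camera call takes 0.05 s, during which the arm holds its last target.

### The job

Pick up the white clip-on sensor and push its sprung black clip straight down over the bare steel pipe, clear of the red stop, until both arms have snapped past the pipe and the clip is fully home with its copper contact pushed in. Then slide it along the pipe against the red stop until the stop's black sprung buffer is pushed well in, and let go, leaving the sensor upright there. Push gently, so that nothing is crushed against the pipe or the stop, and leave the flask, timer and beaker alone.

Things in the scene. Friction and masses are not known exactly. Their poses are not given: they have to be found in the camera images.
- line: water line fixed to the worktop: base plate 70 x 250 x 8 mm, at each end (y = +-100 mm) a grey slotted block 44 x 22 mm, top 100 mm high; between their inner faces (y = -89 to +89 mm) a level steel pipe, 22 mm diameter, over the middle of the plate. Its axis is clamped 69 to 81 mm above the worktop: not reported, to be felt. Origin: centre of the plate's underside; y along the pipe, z up.
- buffer (a joint): how far the black sprung buffer of the red stop is pushed in, m: 0 out, 0.005 flush (under 1 N), then the stop is rigid. The stop, a red collar 36 mm in diameter on the pipe, is near the line's +y end; the buffer's face (31 mm disc) looks to -y, and when out lies anywhere from y = +42 to +66 mm of the line (not reported, to be felt). Bare pipe: from there down to y = -89 mm.
- sensor: the clip-on sensor as a whole, 32 to 35 mm wide (x, across the pipe), 30 mm long (y, along the pipe), 80 mm high, 50 to 80 g. It starts standing upright on the lips of its clip. Origin: centre of its underside, at the level of the lips; y is the direction that must lie along the pipe (either way round), z up.
- sensor_head (a point): centre of the white head of the sensor, the part to grasp: 22 mm across (x) by 26 mm (y) by 44 mm high; 57.5 mm above the underside of the lips and 39 mm above clip_seat. Below the head is a black saddle 30 x 30 mm, 6 mm thick, its top 22 mm below this point.
- clip_seat (a point): point of the sensor that lies on the pipe's axis when the clip is home: 18.5 mm above the underside of its lips, 39 mm below sensor_head. The saddle's flat underside, 11 mm above this point, meets the top of the pipe. The clip reaches 15 mm either way along y; its end face meets the buffer. The lips, a 29 mm mouth, take the pipe up to 3 mm off-centre. Once home it slides with 1 to 4 N.
- probe (a joint): how far the sprung copper contact under the saddle is pushed in, m: 0 out, 0.004 when the saddle sits on the pipe (under 2 N).
- clip_arm_front (a joint): opening of one sprung clip arm, rad. The arms form a 16 mm throat 9 mm below clip_seat. 0 is closed; the pipe forces each arm to about 0.1 to 0.2 as its widest point passes the throat (8 to 12 N downward push in all), then the arm snaps back to nearly 0 (up to 0.1 if the clip is held off-centre).
- clip_arm_back (a joint): the same for the other arm.
- flask: bystander: conical glass flask, 62 mm wide, 104 mm high; origin at the centre of its underside, z up.
- timer: bystander: white lab timer lying flat, 62 x 72 x 20 mm; origin at the centre of its underside, z up.
- beaker: bystander: small empty beaker, 57 mm wide, 72 mm high; origin at the centre of its underside, z up.
Things that resemble listed ones, but are neither listed nor needed, are in the scene too. Several things look just like the sensor: the one meant starts farthest to the robot's left.

How it is judged:
On the way:
1. the clip has snapped home on the bare pipe, not yet touching the stop's buffer (value of joint probe above 0.0025 m and value of joint each of clip_arm_front, clip_arm_back below 0.12 rad and x of clip_seat in the frame of line between -0.004 and 0.004 m and z of clip_seat in the frame of line between 0.065 and 0.085 m and angle between the y axis of sensor and the y axis of line, either way round below 0.12 rad and value of joint buffer below 0.0007 m), for 0.1 s.
At the end, for the whole second after the job is handed in: The clip is home on the pipe (copper contact pushed in more than 2.5 of its 4 mm, both arms closed to less than 0.12 rad, in line with the pipe within 0.12 rad and 4 mm), upright within 0.2 rad, standing against the red stop with the buffer pushed in more than 1.5 of its 5 mm, released and at rest (value of joint probe above 0.0025 m and value of joint each of clip_arm_front, clip_arm_back below 0.12 rad and x of clip_seat in the frame of line between -0.004 and 0.004 m and z of clip_seat in the frame of line between 0.065 and 0.085 m and angle between the y axis of sensor and the y axis of line, either way round below 0.12 rad and angle between sensor's own z axis and vertical below 0.2 rad and value of joint buffer above 0.0015 m and linear speed of sensor below 0.02 m/s); the robot touches nothing.
It fails at once if the sensor is pushed on the pipe, the stop or the rest of the line with more than 25 N (contact force between sensor and line above 25 N).
It fails at once if the flask, timer or beaker is moved more than 2 cm or tipped (distance of any of flask, timer, beaker from where it was at the start of the episode above 0.02 m or angle between any of flask, timer, beaker's own z axis and vertical above 0.3 rad).
It also fails if it takes over 72 s, if anything falls off the work surface, if the arm or the gripper's body presses on something with over 40 N, if the wrist force passes 120 N, or if a joint passes its speed limit or range.

## Working session

There is one attempt and no reset: what is moved stays moved. The work goes in short steps, Python scripts to look and compute and a tool call to move; the robot and the scene stay as the last step left them, time stands still between calls to the robot, and variables do not carry over. Pictures are saved under pics/ and viewed, and the job is handed in when it is done.

Besides the shell and the picture viewer there is one more tool, called after "Request:" by a JSON object that holds its "name" and its "arguments", one argument or row to a line. step_arm: Moves the arm, as the interface text tells. Its arguments: {"type":"object","properties":{"plan":{"type":"array"},"squeeze":{"type":"number"}},"required":["plan"]}

```bash
mkdir -p pics
cat > h.py <<'E'
import numpy as np, cv2
from bench import ctrl
from scipy.spatial.transform import Rotation as R
def snap(n,f):
    im=ctrl.get_image(n); cv2.imwrite('pics/'+f,im[:,:,::-1]); return im
def cam(n):
    c=ctrl.calibration(n); f=240/np.tan(np.radians(c['fov_y'])/2)
    return c,f,R.from_rotvec(c['rvec']).as_matrix(),np.array(c['tvec'])
def ray(cm,u,v):
    c,f,Rm,t=cm
    d=np.array([(u-c['cx'])/f,(v-c['cy'])/f]); p=d.copy()
    for _ in range(30): p=d/(1+c['k1']*(p@p))
    return -Rm.T@t, Rm.T@np.array([p[0],p[1],1])
def atz(cm,u,v,z):
    o,d=ray(cm,u,v); return o+d*(z-o[2])/d[2]
def proj(cm,P):
    c,f,Rm,t=cm
    q=Rm@np.asarray(P,float)+t; p=q[:2]/q[2]; p=p*(1+c['k1']*(p@p)); return np.array([c['cx']+f*p[0],c['cy']+f*p[1]])
def tri(rays):
    A=np.zeros((3,3));b=np.zeros(3)
    for o,d in rays:
        d=d/np.linalg.norm(d);M=np.eye(3)-np.outer(d,d);A+=M;b+=M@o
    return np.linalg.solve(A,b)
E
python3 - <<'E'
from h import *
for n in ['side','top','wrist']:
    snap(n,n+'0.png'); c=cam(n); print(n,c[0],-c[2].T@c[3])
s=ctrl.get_state(); print(s)
E
```

```text
side {'fov_y': 51.329627674598605, 'cx': 319.4448240966946, 'cy': 251.49766545616257, 'k1': -0.031316313396555995, 'rvec': array([ 0.63890963, -2.41498598,  1.43594038]), 'tvec': array([0.47274642, 0.2224441 , 0.71951154])} [0.15238779 0.69096601 0.538527  ]
top {'fov_y': 47.644965211058405, 'cx': 321.5541626835731, 'cy': 245.42853050149313, 'k1': -0.11245021614467422, 'rvec': array([ 2.19616367, -2.15890644,  0.16577595]), 'tvec': array([-0.06736642,  0.53370149,  1.06651881])} [ 0.40650206 -0.02058524  1.12301834]
wrist {'fov_y': 58.07617991927389, 'cx': 314.1105942455272, 'cy': 231.48295293130064, 'k1': -0.1032963811889936, 'rvec': array([-2.34011747,  1.75183835,  0.23462104]), 'tvec': array([-0.64889367, -0.0319388 ,  0.3916138 ])} [ 0.25101021 -0.60355579  0.38491394]
{'time': 0.15, 'joint_positions': array([ 1.30009339,  0.32166775, -0.07008977,  1.45140133,  0.0225787 ,
        1.37078902, -0.05692311]), 'qd': array([-2.57688892e-03, -1.68565422e-03, -1.30787260e-03, -3.58686726e-03,
        1.67471011e-03,  6.72515222e-04,  7.31753187e-05]), 'joint_torque': array([ 4.36796527e-04, -4.91795039e+01, -4.03907150e-01, -3.12878108e+01,
       -6.37697428e-02,  4.04948147e-02,  8.62158481e-05]), 'position': array([ 0.18248426, -0.62344341,  0.23569972]), 'tool_rot': array([-3.10835424e+00, -4.45653668e-01,  4.27966434e-04]), 'ft_force': array([0.40728872, 0.48476401, 0.16548043]), 'torque': array([ 0.03707323,  0.00570341, -0.0257432 ]), 'grip_width': 1.0013866082072749}
```

View pics/side0.png

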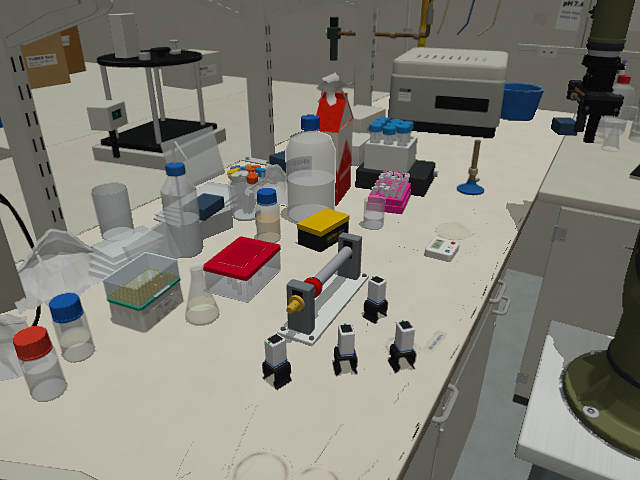

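View pics/top0.png

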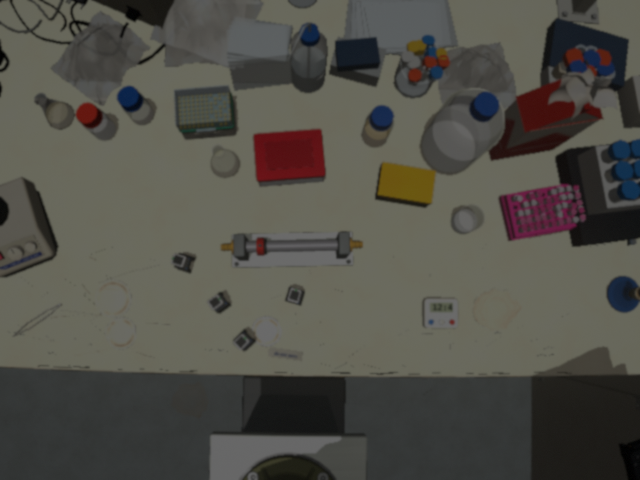

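Run:
```python
from h import *
for n in ['side','top']:
    cm=cam(n)
    for l in ['sensor','sensor_head','line','buffer','flask','timer','beaker']:
        for d in ctrl.cut_out(n,l)[:5]:
            m=d['pixels']; ys,xs=np.nonzero(m)
            print(n,l,round(d['score'],2),d['rect'],xs.mean().round(1),ys.mean().round(1),m.sum(),atz(cm,xs.mean(),ys.mean(),0.05).round(3))
print(ctrl.get_state()['time'])
```

```text
side sensor 0.92 [332.5, 322.9, 26.9, 51.4] 344.9 347.8 803 [0.411 0.156 0.05 ]
side sensor 0.9 [362.4, 272.4, 23.5, 50.2] 375.4 299.3 843 [0.424 0.013 0.05 ]
side sensor 0.74 [388.3, 322.4, 26.3, 50.3] 402.9 345.2 1018 [0.337 0.107 0.05 ]
side sensor 0.68 [361.4, 196.1, 27.4, 34.2] 373.8 211.6 713 [ 0.58  -0.329  0.05 ]
side sensor 0.64 [265.4, 330.3, 28.4, 59.2] 276.4 361.1 1171 [0.484 0.232 0.05 ]
side sensor_head 0.95 [263.0, 331.4, 31.8, 59.7] 276.8 360.7 1130 [0.484 0.231 0.05 ]
side sensor_head 0.87 [363.3, 274.0, 20.5, 49.8] 375.5 298.7 783 [0.425 0.011 0.05 ]
side sensor_head 0.83 [389.2, 321.6, 31.8, 52.5] 402.7 345.9 1071 [0.337 0.108 0.05 ]
side sensor_head 0.8 [332.3, 323.4, 25.2, 53.1] 345.0 348.6 878 [0.41  0.157 0.05 ]
side line 0.73 [279.6, 230.9, 83.8, 116.9] 323.9 292.3 4942 [0.513 0.038 0.05 ]
side flask 0.88 [186.4, 262.1, 31.3, 63.0] 199.7 298.0 1373 [0.693 0.162 0.05 ]
side timer 0.74 [426.6, 236.9, 35.7, 25.5] 442.4 249.0 609 [ 0.379 -0.226  0.05 ]
side timer 0.56 [362.5, 193.6, 25.3, 39.1] 373.7 211.5 711 [ 0.581 -0.33   0.05 ]
side beaker 0.88 [363.9, 194.7,
[... 412 characters left out ...]
 17.1] 181.8 262.1 340 [0.494 0.218 0.05 ]
top sensor_head 0.7 [289.3, 287.9, 14.2, 16.0] 295.0 295.9 215 [ 0.432 -0.007  0.05 ]
top sensor_head 0.57 [203.1, 292.4, 28.6, 18.4] 218.7 303.4 291 [0.414 0.143 0.05 ]
top sensor_head 0.56 [234.7, 330.0, 22.2, 20.7] 243.4 340.6 258 [0.343 0.092 0.05 ]
top line 0.66 [222.4, 230.1, 141.5, 38.6] 291.7 249.1 4284 [0.524 0.001 0.05 ]
top flask 0.61 [210.4, 144.9, 32.1, 35.2] 223.8 161.6 691 [0.7   0.143 0.05 ]
top timer 0.94 [425.5, 301.8, 31.0, 25.7] 439.8 313.1 1051 [ 0.402 -0.295  0.05 ]
top timer 0.16 [211.9, 145.6, 31.1, 31.8] 223.6 161.1 710 [0.701 0.143 0.05 ]
top beaker 0.94 [451.0, 207.3, 33.5, 26.6] 467.0 219.2 774 [ 0.592 -0.353  0.05 ]
0.85
```

Candidates (top pixel / side pixel): A (182,262)/(276,361) y≈+0.22; B (219,303)/(345,348) y≈+0.15; C (243,341)/(403,345) y≈+0.10; D (295,296)/(375,299) y≈0. The farthest to the robot's left is A. I'll check it in close crops.

Run:
```python
import cv2,numpy as np
s=cv2.imread('pics/side0.png');t=cv2.imread('pics/top0.png')
a=cv2.resize(s[325:395,245:315],(400,400),interpolation=cv2.INTER_CUBIC)
b=cv2.resize(t[235:285,157:207],(400,400),interpolation=cv2.INTER_CUBIC)
cv2.imwrite('pics/crA.png',cv2.convertScaleAbs(np.hstack([a,b]),alpha=1.5))
c=cv2.resize(t[220:280,215:375],(800,300),interpolation=cv2.INTER_CUBIC)
d=cv2.resize(s[225:350,270:390],(288,300),interpolation=cv2.INTER_CUBIC)
cv2.imwrite('pics/crL.png',cv2.convertScaleAbs(c,alpha=1.5)); cv2.imwrite('pics/crLs.png',d)
```

```text
(no output)
```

View pics/crA.png

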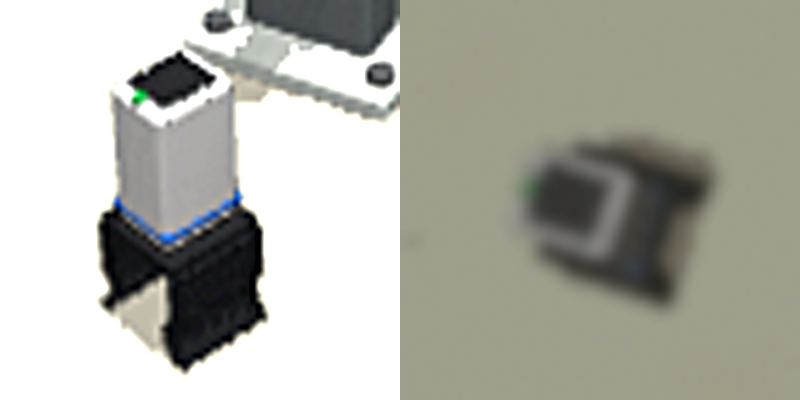

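View pics/crL.png

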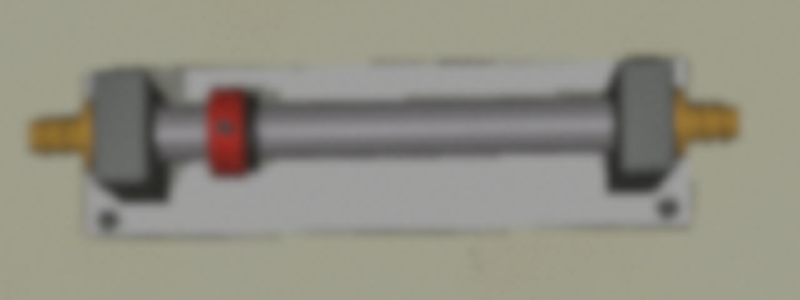

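```bash
cat >> h.py <<'E'
def rel(p,Rd,s=None):
    "shift & turn in tool axes to reach world TCP p, rotation matrix Rd"
    s=s or ctrl.get_state(); R0=R.from_rotvec(s['tool_rot'])
    return R0.inv().apply(np.array(p)-s['position']).round(4),(R0.inv()*R.from_matrix(Rd)).as_rotvec().round(4)
def down(yaw):
    "tool z down, tool y at angle yaw (rad) from world x"
    z=np.array([0,0,-1.]);y=np.array([np.cos(yaw),np.sin(yaw),0]);return np.column_stack([np.cross(y,z),y,z])
E
python3 - <<'E'
from h import *
s=ctrl.get_state(); Rt=R.from_rotvec(s['tool_rot']).as_matrix(); print(Rt.round(3))
c=cam('wrist'); print('cam pos tool',(Rt.T@(-c[2].T@c[3]-s['position'])).round(3)); print('cam axes in tool (cols)',(Rt.T@c[2].T).round(3))
for yaw in (0,np.pi):
  for p in [(.45,-.3,.26),(.43,.2,.26)]: print(yaw,p,rel(p,down(yaw)))
E
```

```text
[[ 0.96   0.281  0.   ]
 [ 0.281 -0.96  -0.   ]
 [-0.     0.    -1.   ]]
cam pos tool [ 0.071 -0.    -0.149]
cam axes in tool (cols) [[ 0.    -0.966 -0.26 ]
 [ 1.     0.001 -0.001]
 [ 0.001 -0.26   0.966]]
0 (0.45, -0.3, 0.26) (array([ 0.3476, -0.2357, -0.0234]), array([ 1.000e-04,  1.000e-04, -1.286e+00]))
0 (0.43, 0.2, 0.26) (array([ 0.4689, -0.7212, -0.0235]), array([ 1.000e-04,  1.000e-04, -1.286e+00]))
3.141592653589793 (0.45, -0.3, 0.26) (array([ 0.3476, -0.2357, -0.0234]), array([ 1.0000e-04, -1.0000e-04,  1.8556e+00]))
3.141592653589793 (0.43, 0.2, 0.26) (array([ 0.4689, -0.7212, -0.0235]), array([ 1.0000e-04, -1.0000e-04,  1.8556e+00]))
```

Request:
{"name": "step_arm", "arguments": {
  "plan": [
    [[0, 0, -0.12], [0.05, -0.034, -0.01], 0],
    [[0, 0, -0.25], [0.1, -0.068, -0.02], 0],
    [[0, 0, -0.4], [0.15, -0.1, -0.0235], 0],
    [[0, 0, -0.55], [0.2, -0.135, -0.0235], 0],
    [[0, 0, -0.7], [0.25, -0.17, -0.0235], 0],
    [[0, 0, -0.85], [0.3, -0.205, -0.0235], 0],
    [[0, 0, -1.0], [0.345, -0.24, -0.0235], 0],
    [[0, 0, -1.12], [0.37, -0.3, -0.0235], 0],
    [[0, 0, -1.24], [0.4, -0.36, -0.0235], 0],
    [[0, 0, -1.286], [0.423, -0.42, -0.0235], 0]
  ]
}}

```text
time: 2.1
position: [0.4701, -0.1086, 0.2603]
tool_rot: [2.218, 2.223, 0.0]
ft_force: [0.2, -0.3, -0.9]
grip_width: 1.0
```

Run:
```python
from h import *
s=ctrl.get_state(); print(s['time'],s['position'],s['joint_positions'].round(3),s['ft_force'])
print(rel((.49,.19,.21),down(0)))
```

```text
2.1 [ 0.47005949 -0.10856832  0.26029231] [ 0.794 -0.032 -0.603  1.798 -0.018  1.369  0.197] [ 0.21763324 -0.26721167 -0.91259262]
(array([0.2985, 0.0206, 0.0502]), array([0.0009, 0.0005, 0.0022]))
```

Run:
```python
from h import *
cm=cam('wrist'); snap('wrist','w1.png')
import pickle; pickle.dump(cm,open('w1.pkl','wb'))
```

Request:
{"name": "step_arm", "arguments": {
  "plan": [
    [[0, 0, 0], [0.04, 0.003, 0], 0],
    [[0, 0, 0], [0.09, 0.006, 0], 0],
    [[0, 0, 0], [0.14, 0.01, 0.01], 0],
    [[0, 0, 0], [0.19, 0.014, 0.02], 0],
    [[0, 0, 0], [0.24, 0.018, 0.04], 0],
    [[0, 0, 0], [0.28, 0.02, 0.05], 0],
    [[0, 0, 0], [0.298, 0.02, 0.05], 0],
    [[0, 0, 0], [0.298, 0.02, 0.05], 0],
    [[0, 0, 0], [0.298, 0.02, 0.05], 0],
    [[0, 0, 0], [0.298, 0.02, 0.05], 0]
  ]
}}

```text
time: 3.4
position: [0.4902, 0.1858, 0.2101]
tool_rot: [2.223, 2.218, -0.001]
ft_force: [-0.0, 0.7, -0.3]
grip_width: 1.0
```

Run:
```python
from h import *
s=ctrl.get_state(); print(s['time'],s['position'],s['tool_rot'],s['qd'].round(3))
cm=cam('wrist'); snap('wrist','w2.png')
import pickle; pickle.dump(cm,open('w2.pkl','wb'))
print(proj(cm,(.49,.22,.08)))
```

```text
3.4 [0.49018485 0.18577514 0.21011832] [ 2.22344546e+00  2.21815947e+00 -5.80033363e-04] [-0.    -0.001 -0.004 -0.001 -0.001  0.    -0.003]
[313.08365047 174.47010355]
```

View pics/w1.png

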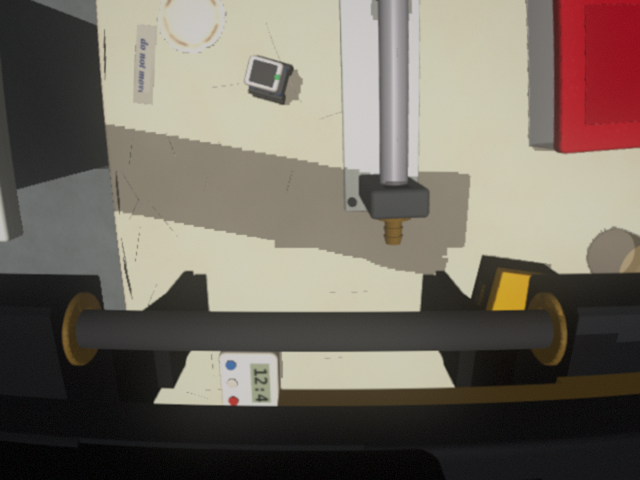

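View pics/w2.png

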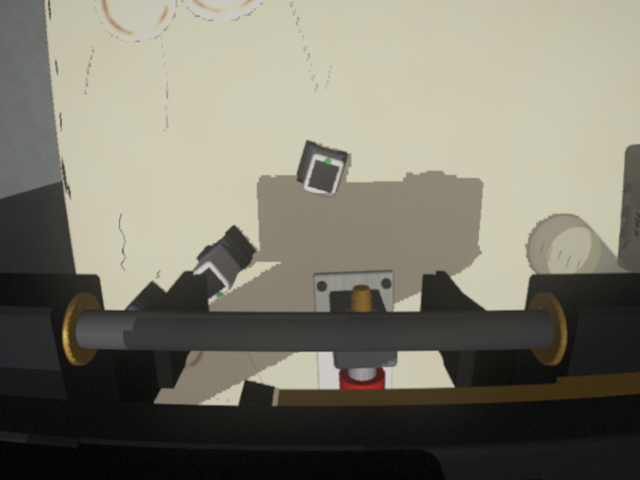

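Run:
```python
import cv2
t=cv2.imread('pics/w2.png')
cv2.imwrite('pics/w2c.png',cv2.resize(t[130:210,280:370],(720,640)[:2] if 0 else (675,600),interpolation=cv2.INTER_CUBIC))
```

```text
(no output)
```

View pics/w2c.png

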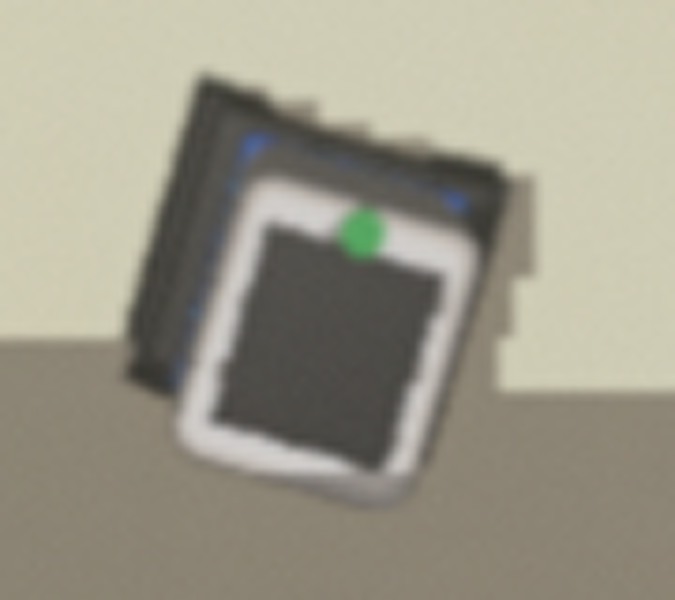

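```bash
python3 - <<'E'
from h import *; import pickle
cm=pickle.load(open('w2.pkl','rb'))
c=np.array([(250,178),(485,240),(405,500),(178,445)])/7.5+[280,130]
P=np.array([atz(cm,u,v,.0795) for u,v in c]); print(P.round(4),P.mean(0).round(4))
TL,TR,BR,BL=P
print('y dir ang',np.degrees([np.arctan2(*(TL-BL)[1::-1]),np.arctan2(*(TR-BR)[1::-1]),np.arctan2(*(TR-TL)[1::-1]),np.arctan2(*(BR-BL)[1::-1])]))
print([np.linalg.norm(x) for x in (TL-BL,TR-BR,TR-TL,BR-BL)])
E
python3 - <<'E'
import cv2
t=cv2.imread('pics/w2.png')
cv2.imwrite('pics/w2l.png',cv2.resize(t[260:410,290:430],(560,600),interpolation=cv2.INTER_CUBIC))
t=cv2.imread('pics/w1.png')
cv2.imwrite('pics/w1l.png',cv2.resize(t[0:260,320:450],(400,800),interpolation=cv2.INTER_CUBIC)[:,:] if 0 else cv2.resize(t[0:260,320:450],(300,600),interpolation=cv2.INTER_CUBIC))
E
```

```text
[[0.4902 0.2333 0.0795]
 [0.5104 0.228  0.0795]
 [0.5037 0.2053 0.0795]
 [0.4839 0.2102 0.0795]] [0.497  0.2192 0.0795]
y dir ang [ 74.66688483  73.5996695  -14.74085512 -13.88488041]
[np.float64(0.023942310315715403), np.float64(0.023645734641762606), np.float64(0.020865637090145675), np.float64(0.020430638610837323)]
```

View pics/w2l.png

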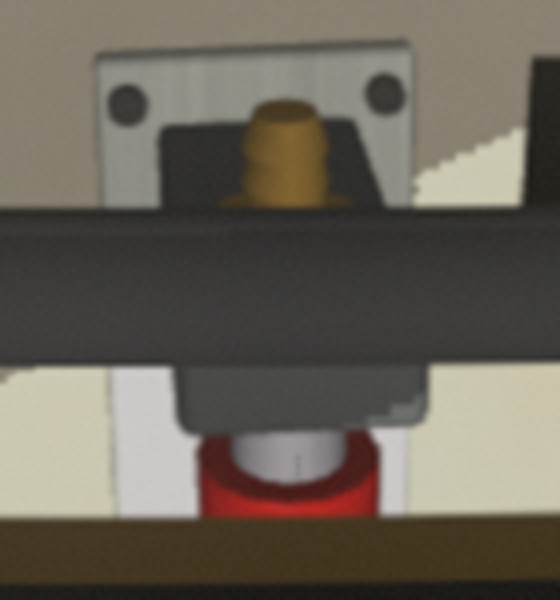

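View pics/w1l.png

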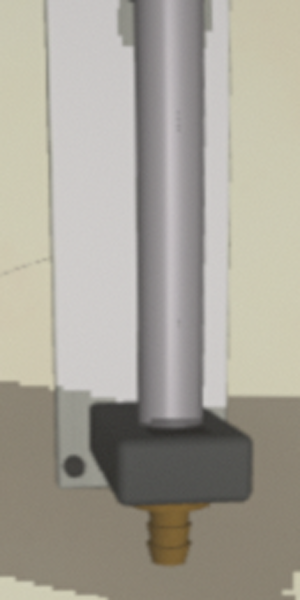

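Run:
```python
from h import *; import pickle
w1=pickle.load(open('w1.pkl','rb'));w2=pickle.load(open('w2.pkl','rb'))
A=atz(w2,314.5,273,.008);B=atz(w2,392.75,270.5,.008)
C=atz(w1,345.1,211,.008); D=atz(w1,340.4,1,.008)
print(A,B,C,D,np.linalg.norm(A-B),np.linalg.norm(A-C))
print('end edge ang',np.degrees(np.arctan2(*(B-A)[1::-1])),'long',np.degrees(np.arctan2(*(A-C)[1::-1]))-90,np.degrees(np.arctan2(*(D-C)[1::-1]))-90)
# pipe edges in w1
e=lambda x,y:(x/300*130+320,y/600*260)
for z in (.075,):
  for y in (20,200,400):
    xl={20:136,200:138,400:140}[y]; xr={20:204,200:204,400:203}[y]
    L=atz(w1,*e(xl,y),z);Rr=atz(w1,*e(xr,y),z); print((L+Rr)/2, np.linalg.norm(Rr-L))
# top cam
t=cam('top'); f=lambda x,y:(215+x/5,220+y/5)
for q in [(85,72),(690,58),(690,225),(85,235)]: print('plate',atz(t,*f(*q),.008).round(4))
print('screws',[atz(t,*f(*q),.01).round(4) for q in [(107,220),(668,208)]])
print('red',[atz(t,*f(*q),.075+.018).round(4) for q in [(207,130),(248,132),(258,132)]])
```

```text
[0.49082868 0.12520918 0.008     ] [0.5586251  0.12724577 0.008     ] [ 0.50012003 -0.12510905  0.008     ] [0.4929095  0.06119805 0.008     ] 0.06782700713554117 0.2504906056267102
end edge ang 1.7206388665017207 long 2.1257373501569674 2.216377143939255
[0.52785961 0.04008172 0.075     ] 0.021523449199554963
[ 0.52999703 -0.01532537  0.075     ] 0.02148549856072239
[ 0.53287481 -0.08034695  0.075     ] 0.021379452177612206
plate [0.557  0.1263 0.008 ]
plate [ 0.5678 -0.124   0.008 ]
plate [ 0.4982 -0.1246  0.008 ]
plate [0.4896 0.1241 0.008 ]
screws [array([0.4957, 0.115 , 0.01  ]), array([ 0.5049, -0.1152,  0.01  ])]
red [array([0.5242, 0.0679, 0.093 ]), array([0.5237, 0.0523, 0.093 ]), array([0.5238, 0.0485, 0.093 ])]
```

Run:
```python
from h import *
print(rel((.497,.2192,.0515),down(-.263)))
```

```text
(array([0.0334, 0.0067, 0.1586]), array([0.0005, 0.0007, 0.2608]))
```

Request:
{"name": "step_arm", "arguments": {
  "plan": [
    [[0, 0, 0.13], [0.017, 0.003, 0.02], 0],
    [[0, 0, 0.261], [0.033, 0.007, 0.05], 0],
    [[0, 0, 0.261], [0.0334, 0.0067, 0.08], 0],
    [[0, 0, 0.261], [0.0334, 0.0067, 0.11], 0],
    [[0, 0, 0.261], [0.0334, 0.0067, 0.135], 0],
    [[0, 0, 0.261], [0.0334, 0.0067, 0.15], 0],
    [[0, 0, 0.261], [0.0334, 0.0067, 0.1586], 0],
    [[0, 0, 0.261], [0.0334, 0.0067, 0.1586], 0],
    [[0, 0, 0.261], [0.0334, 0.0067, 0.1586], 0],
    [[0, 0, 0.261], [0.0334, 0.0067, 0.1586], 0]
  ]
}}

```text
time: 4.7
position: [0.497, 0.2209, 0.0522]
tool_rot: [2.491, 1.913, 0.002]
ft_force: [-1.2, 0.7, 0.8]
grip_width: 0.999
```

Run:
```python
from h import *
s=ctrl.get_state(); print(s['time'],s['position'],s['ft_force'])
cm=cam('wrist'); snap('wrist','w3.png');snap('side','s3.png')
P=np.array([.497,.2192,.0795]); print(proj(cm,P))
```

```text
4.7 [0.49701456 0.2208977  0.05215991] [-1.17230133  0.6677072   0.81953644]
[314.67354226 353.12513993]
```

View pics/w3.png

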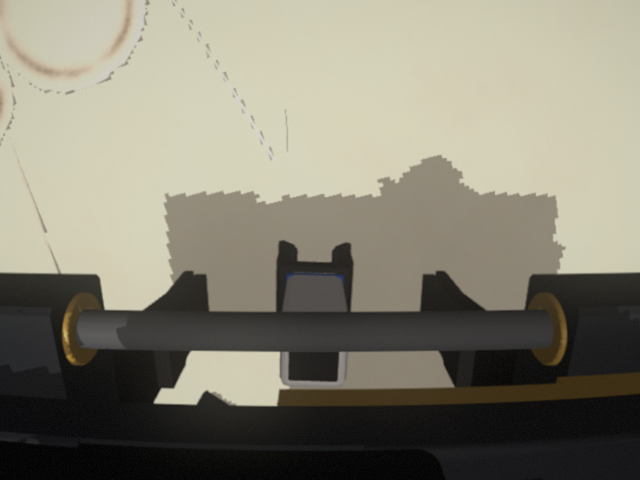

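View pics/s3.png

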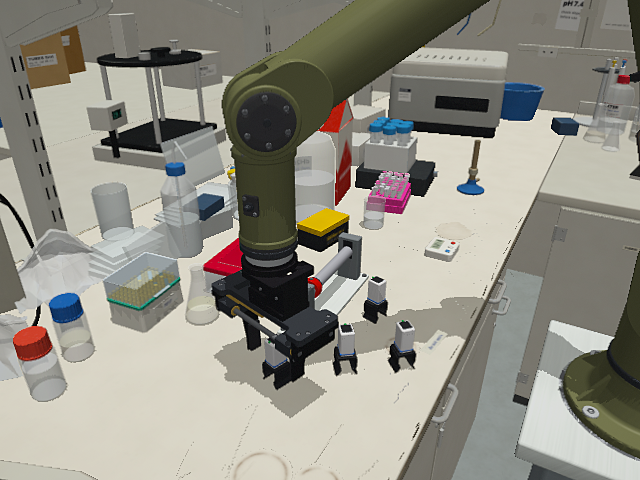

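Jaws straddle the head squarely: the sensor spans columns 281–347 and is centred at 314. Closing now.

Request:
{"name": "step_arm", "arguments": {
  "plan": [
    [[0, 0, 0], [0, 0, 0], 120],
    [[0, 0, 0], [0, 0, 0], 255],
    [[0, 0, 0], [0, 0, 0], 255],
    [[0, 0, 0], [0, 0, 0], 255],
    [[0, 0, 0], [0, 0, 0], 255],
    [[0, 0, 0], [0, 0, 0], 255],
    [[0, 0, 0], [0, 0, 0], 255],
    [[0, 0, 0], [0, 0, 0], 255],
    [[0, 0, 0], [0, 0, -0.01], 255],
    [[0, 0, 0], [0, 0, -0.02], 255]
  ],
  "squeeze": 40
}}

```text
time: 6.05
position: [0.4965, 0.2208, 0.0721]
tool_rot: [2.491, 1.914, 0.0]
ft_force: [0.1, 0.0, -0.4]
grip_width: 0.252
```

Run:
```python
from h import *
s=ctrl.get_state(); print(s['time'],s['position'],s['ft_force'],s['grip_width'])
print(rel((.5294,-.011,.17),down(.038)))
```

```text
6.05 [0.49645161 0.22083616 0.07214837] [ 0.0916522   0.00479988 -0.38365102] 0.2523732227604678
(array([-0.2155,  0.0916, -0.0979]), array([ 0.    , -0.    , -0.2988]))
```

Request:
{"name": "step_arm", "arguments": {
  "plan": [
    [[0, 0, 0], [0, 0, -0.03], 255],
    [[0, 0, 0], [0, 0, -0.07], 255],
    [[0, 0, 0], [-0.01, 0.004, -0.105], 255],
    [[0, 0, -0.05], [-0.05, 0.02, -0.118], 255],
    [[0, 0, -0.12], [-0.1, 0.042, -0.118], 255],
    [[0, 0, -0.19], [-0.15, 0.064, -0.118], 255],
    [[0, 0, -0.26], [-0.19, 0.08, -0.118], 255],
    [[0, 0, -0.299], [-0.21, 0.089, -0.118], 255],
    [[0, 0, -0.299], [-0.2155, 0.0916, -0.118], 255],
    [[0, 0, -0.299], [-0.2155, 0.0916, -0.118], 255]
  ]
}}

```text
time: 7.3
position: [0.5294, -0.0103, 0.1898]
tool_rot: [2.179, 2.263, 0.001]
ft_force: [0.5, 0.4, -1.6]
grip_width: 0.251
```

Run:
```python
from h import *
s=ctrl.get_state(); print(s['time'],s['position'],s['ft_force'],s['torque'],s['tool_rot'],s['joint_positions'].round(2))
cm=cam('wrist'); snap('wrist','w4.png');snap('side','s4.png');snap('top','t4.png')
print(rel((.5294,-.011,.17),down(.038)))
```

```text
7.3 [ 0.52936879 -0.01029397  0.18981313] [ 0.4580159   0.42304717 -1.60278035] [ 0.01311497 -0.10384198 -0.01443057] [2.17894608e+00 2.26308234e+00 8.43716633e-04] [ 0.71  0.16 -0.81  1.79  0.12  1.24 -0.09]
(array([-0.0017,  0.0001,  0.0196]), array([ 0.0002, -0.0003,  0.0023]))
```

View pics/w4.png

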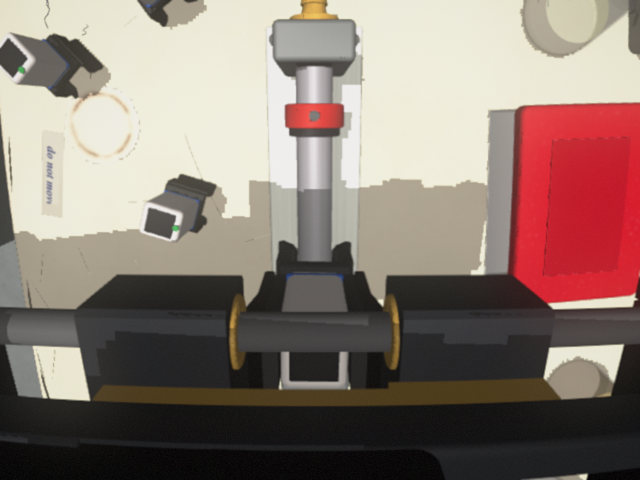

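View pics/s4.png

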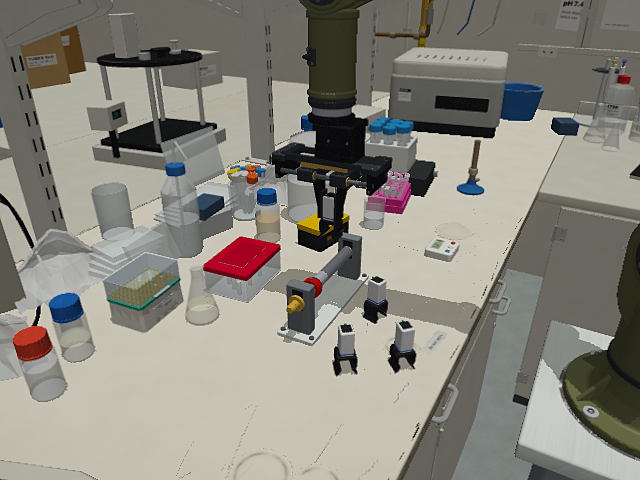

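Run:
```python
from h import *
im=cv2.imread('pics/w4.png')
cv2.imwrite('pics/w4c.png',cv2.resize(im[60:300,250:380],(433,800),interpolation=cv2.INTER_CUBIC)[:600] if 0 else cv2.resize(im[60:280,250:380],(354,600),interpolation=cv2.INTER_CUBIC))
cm=cam('wrist'); g=cv2.cvtColor(im,cv2.COLOR_BGR2GRAY).astype(int)
for r in (75,85,95,150,170,200,220,240):
    print(r,g[r,285:345:1][::1].tolist() if r in(150,220) else '', )
```

```text
75 
85 
95 
150 [238, 237, 238, 238, 238, 238, 238, 238, 238, 238, 229, 187, 138, 135, 148, 156, 163, 167, 172, 177, 181, 184, 191, 196, 207, 217, 221, 224, 226, 226, 221, 217, 206, 199, 192, 185, 180, 175, 171, 169, 165, 157, 149, 144, 135, 124, 123, 152, 181, 186, 180, 181, 183, 185, 184, 185, 191, 221, 235, 238]
170 
200 
220 [180, 179, 181, 182, 183, 182, 179, 179, 179, 180, 180, 167, 136, 100, 94, 101, 106, 109, 110, 114, 116, 117, 120, 121, 123, 128, 127, 131, 132, 134, 134, 134, 134, 132, 128, 124, 122, 121, 119, 117, 116, 113, 110, 105, 103, 102, 127, 162, 178, 178, 177, 176, 177, 179, 183, 183, 180, 179, 179, 180]
240
```

View pics/w4c.png

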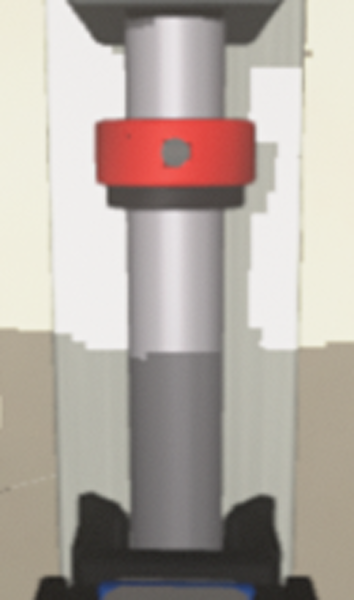

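Run:
```python
from h import *
cm=cam('wrist')
for z in (.087,.0905,.094): print(atz(cm,314.3,135.5,z), atz(cm,314,150,z-.0155),atz(cm,314.25,220,z-.0155))
```

```text
[0.52727951 0.05101147 0.087     ] [0.52748709 0.04160756 0.0715    ] [ 0.52943637 -0.00239162  0.0715    ]
[0.52727184 0.05115963 0.0905    ] [0.52747715 0.04187024 0.075     ] [ 0.52940091 -0.00155296  0.075     ]
[0.52726418 0.0513078  0.094     ] [0.52746721 0.04213292 0.0785    ] [ 0.52936545 -0.0007143   0.0785    ]
```

Request:
{"name": "step_arm", "arguments": {
  "plan": [
    [[0, 0, 0], [0, 0, 0.01], 255],
    [[0, 0, 0], [0, 0, 0.022], 255],
    [[0, 0, 0], [0, 0, 0.034], 255],
    [[0, 0, 0], [0, 0, 0.042], 255],
    [[0, 0, 0], [0, 0, 0.048], 255],
    [[0, 0, 0], [0, 0, 0.052], 255],
    [[0, 0, 0], [0, 0, 0.055], 255],
    [[0, 0, 0], [0, 0, 0.058], 255],
    [[0, 0, 0], [0, 0, 0.06], 255],
    [[0, 0, 0], [0, 0, 0.06], 255]
  ]
}}

```text
time: 8.7
position: [0.5293, -0.0111, 0.1294]
tool_rot: [-2.179, -2.263, 0.0]
ft_force: [-0.1, -0.1, -0.1]
grip_width: 0.254
```

Run:
```python
from h import *
s=ctrl.get_state(); print(s['time'],s['position'],s['ft_force'],s['torque'])
```

```text
8.7 [ 0.52929952 -0.01113258  0.12936101] [-0.12410998 -0.07192066 -0.08316468] [ 0.04363426 -0.0608156  -0.0091807 ]
```

Request:
{"name": "step_arm", "arguments": {
  "plan": [
    [[0, 0, 0], [0, 0, 0.001], 255],
    [[0, 0, 0], [0, 0, 0.002], 255],
    [[0, 0, 0], [0, 0, 0.003], 255],
    [[0, 0, 0], [0, 0, 0.004], 255],
    [[0, 0, 0], [0, 0, 0.005], 255],
    [[0, 0, 0], [0, 0, 0.006], 255],
    [[0, 0, 0], [0, 0, 0.006], 255],
    [[0, 0, 0], [0, 0, 0.006], 255],
    [[0, 0, 0], [0, 0, 0.006], 255],
    [[0, 0, 0], [0, 0, 0.006], 255]
  ]
}}

```text
time: 9.95
position: [0.5294, -0.0111, 0.1235]
tool_rot: [2.179, 2.263, -0.0]
ft_force: [-0.0, 0.5, -1.1]
grip_width: 0.249
```

Request:
{"name": "step_arm", "arguments": {
  "plan": [
    [[0, 0, 0], [0, 0, 0.001], 255],
    [[0, 0, 0], [0, 0, 0.0015], 255],
    [[0, 0, 0], [0, 0, 0.002], 255],
    [[0, 0, 0], [0, 0, 0.0025], 255],
    [[0, 0, 0], [0, 0, 0.003], 255],
    [[0, 0, 0], [0, 0, 0.0035], 255],
    [[0, 0, 0], [0, 0, 0.004], 255],
    [[0, 0, 0], [0, 0, 0.004], 255],
    [[0, 0, 0], [0, 0, 0.004], 255],
    [[0, 0, 0], [0, 0, 0.004], 255]
  ]
}}

```text
time: 11.2
position: [0.5301, -0.0111, 0.1204]
tool_rot: [2.178, 2.262, 0.001]
ft_force: [-0.4, -0.4, 6.1]
grip_width: 0.249
```

Request:
{"name": "step_arm", "arguments": {
  "plan": [
    [[0, 0, 0], [0, 0, 0.0005], 255],
    [[0, 0, 0], [0, 0, 0.001], 255],
    [[0, 0, 0], [0, 0, 0.0015], 255],
    [[0, 0, 0], [0, 0, 0.002], 255],
    [[0, 0, 0], [0, 0, 0.0025], 255],
    [[0, 0, 0], [0, 0, 0.003], 255],
    [[0, 0, 0], [0, 0, 0.003], 255],
    [[0, 0, 0], [0, 0, 0.003], 255],
    [[0, 0, 0], [0, 0, 0.003], 255],
    [[0, 0, 0], [0, 0, 0.003], 255]
  ]
}}

```text
time: 12.45
position: [0.5293, -0.0111, 0.1163]
tool_rot: [-2.179, -2.263, 0.0]
ft_force: [0.1, -0.3, 1.6]
grip_width: 0.249
```

Request:
{"name": "step_arm", "arguments": {
  "plan": [
    [[0, 0, 0], [0, 0, 0.0005], 255],
    [[0, 0, 0], [0, 0, 0.001], 255],
    [[0, 0, 0], [0, 0, 0.0015], 255],
    [[0, 0, 0], [0, 0, 0.002], 255],
    [[0, 0, 0], [0, 0, 0.0025], 255],
    [[0, 0, 0], [0, 0, 0.003], 255],
    [[0, 0, 0], [0, 0, 0.003], 255],
    [[0, 0, 0], [0, 0, 0.003], 255],
    [[0, 0, 0], [0, 0, 0.003], 255],
    [[0, 0, 0], [0, 0, 0.003], 255]
  ]
}}

```text
time: 13.7
position: [0.5292, -0.0111, 0.1132]
tool_rot: [-2.179, -2.263, 0.0]
ft_force: [1.4, -0.6, -1.8]
grip_width: 0.248
```

Request:
{"name": "step_arm", "arguments": {
  "plan": [
    [[0, 0, 0], [0, 0, 0.0005], 255],
    [[0, 0, 0], [0, 0, 0.001], 255],
    [[0, 0, 0], [0, 0, 0.0015], 255],
    [[0, 0, 0], [0, 0, 0.002], 255],
    [[0, 0, 0], [0, 0, 0.002], 255],
    [[0, 0, 0], [0, 0, 0.002], 255],
    [[0, 0, 0], [0, 0, 0.002], 255],
    [[0, 0, 0], [0, 0, 0.002], 255],
    [[0, 0, 0], [0, 0, 0.002], 255],
    [[0, 0, 0], [0, 0, 0.002], 255]
  ]
}}

```text
time: 14.95
position: [0.5292, -0.0111, 0.1113]
tool_rot: [-2.179, -2.263, 0.0]
ft_force: [0.8, -0.1, -1.9]
grip_width: 0.248
```

Run:
```python
from h import *
snap('side','s5.png')
s=ctrl.get_state(); print(s['time'],s['position'],s['ft_force'],s['torque'])
im=cv2.imread('pics/s5.png'); cv2.imwrite('pics/s5c.png',cv2.resize(im[190:310,280:400],(600,600),interpolation=cv2.INTER_CUBIC))
```

```text
15.0 [ 0.5292513  -0.01112091  0.11133581] [ 0.70949728 -0.06124701 -1.98093447] [ 0.01610089 -0.30450982  0.08769357]
```

View pics/s5c.png

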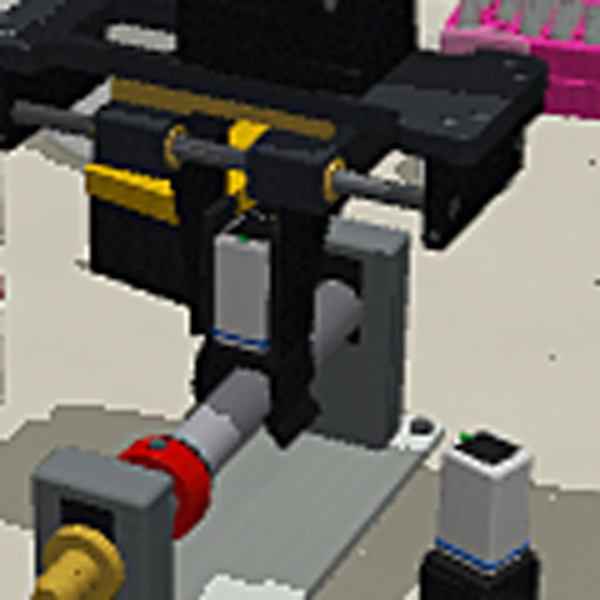

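Request:
{"name": "step_arm", "arguments": {
  "plan": [
    [[0, 0, 0], [0, 0, 0.0005], 255],
    [[0, 0, 0], [0, 0, 0.001], 255],
    [[0, 0, 0], [0, 0, 0.0015], 255],
    [[0, 0, 0], [0, 0, 0.0015], 255],
    [[0, 0, 0], [0, 0, 0.0015], 255],
    [[0, 0, 0], [0, 0, 0.0015], 255],
    [[0, 0, 0], [0, 0, 0.0015], 255],
    [[0, 0, 0], [0, 0, 0.0015], 255],
    [[0, 0, 0], [0, 0, 0.0015], 255],
    [[0, 0, 0], [0, 0, 0.0015], 255]
  ]
}}

```text
time: 16.25
position: [0.5293, -0.0112, 0.1099]
tool_rot: [-2.179, -2.263, 0.0]
ft_force: [0.0, -0.2, -2.0]
grip_width: 0.25
```

Request:
{"name": "step_arm", "arguments": {
  "plan": [
    [[0, 0, 0], [0, 0, 0.0003], 255],
    [[0, 0, 0], [0, 0, 0.0006], 255],
    [[0, 0, 0], [0, 0, 0.001], 255],
    [[0, 0, 0], [0, 0, 0.001], 255],
    [[0, 0, 0], [0, 0, 0.001], 255],
    [[0, 0, 0], [0, 0, 0.001], 255],
    [[0, 0, 0], [0, 0, 0.001], 255],
    [[0, 0, 0], [0, 0, 0.001], 255],
    [[0, 0, 0], [0, 0, 0.001], 255],
    [[0, 0, 0], [0, 0, 0.001], 255]
  ]
}}

```text
time: 17.5
position: [0.5293, -0.0111, 0.1089]
tool_rot: [2.179, 2.263, -0.0]
ft_force: [0.6, 0.2, -2.2]
grip_width: 0.248
```

Request:
{"name": "step_arm", "arguments": {
  "plan": [
    [[0, 0, 0], [0, 0, 0.0003], 255],
    [[0, 0, 0], [0, 0, 0.0006], 255],
    [[0, 0, 0], [0, 0, 0.001], 255],
    [[0, 0, 0], [0, 0, 0.0013], 255],
    [[0, 0, 0], [0, 0, 0.0015], 255],
    [[0, 0, 0], [0, 0, 0.0015], 255],
    [[0, 0, 0], [0, 0, 0.0015], 255],
    [[0, 0, 0], [0, 0, 0.0015], 255],
    [[0, 0, 0], [0, 0, 0.0015], 255],
    [[0, 0, 0], [0, 0, 0.0015], 255]
  ]
}}

```text
time: 18.75
position: [0.5293, -0.0111, 0.1074]
tool_rot: [2.179, 2.263, -0.0]
ft_force: [0.1, 0.1, -2.5]
grip_width: 0.25
```

Request:
{"name": "step_arm", "arguments": {
  "plan": [
    [[0, 0, 0], [0, 0, 0.0003], 255],
    [[0, 0, 0], [0, 0, 0.0006], 255],
    [[0, 0, 0], [0, 0, 0.001], 255],
    [[0, 0, 0], [0, 0, 0.0013], 255],
    [[0, 0, 0], [0, 0, 0.0015], 255],
    [[0, 0, 0], [0, 0, 0.0015], 255],
    [[0, 0, 0], [0, 0, 0.0015], 255],
    [[0, 0, 0], [0, 0, 0.0015], 255],
    [[0, 0, 0], [0, 0, 0.0015], 255],
    [[0, 0, 0], [0, 0, 0.0015], 255]
  ]
}}

```text
time: 20.0
position: [0.5293, -0.0111, 0.1059]
tool_rot: [-2.179, -2.263, 0.0]
ft_force: [0.6, 0.3, -2.3]
grip_width: 0.252
```

Request:
{"name": "step_arm", "arguments": {
  "plan": [
    [[0, 0, 0], [0, 0, 0.0003], 255],
    [[0, 0, 0], [0, 0, 0.0006], 255],
    [[0, 0, 0], [0, 0, 0.001], 255],
    [[0, 0, 0], [0, 0, 0.0013], 255],
    [[0, 0, 0], [0, 0, 0.0015], 255],
    [[0, 0, 0], [0, 0, 0.0015], 255],
    [[0, 0, 0], [0, 0, 0.0015], 255],
    [[0, 0, 0], [0, 0, 0.0015], 255],
    [[0, 0, 0], [0, 0, 0.0015], 255],
    [[0, 0, 0], [0, 0, 0.0015], 255]
  ]
}}

```text
time: 21.25
position: [0.5293, -0.0111, 0.1044]
tool_rot: [2.179, 2.263, -0.0]
ft_force: [0.7, 0.3, -1.8]
grip_width: 0.248
```

Run:
```python
from h import *
snap('side','s6.png');cm=cam('wrist');snap('wrist','w6.png')
s=ctrl.get_state(); print(s['time'],s['position'],s['ft_force'],s['torque'])
im=cv2.imread('pics/s6.png'); cv2.imwrite('pics/s6c.png',cv2.resize(im[210:290,300:380],(600,600),interpolation=cv2.INTER_CUBIC))
im=cv2.imread('pics/w6.png'); cv2.imwrite('pics/w6c.png',cv2.resize(im[180:300,250:380],(650,600),interpolation=cv2.INTER_CUBIC))
```

```text
21.35 [ 0.52934134 -0.01111388  0.10440878] [ 0.00862271  0.3259295  -1.25893169] [-0.01421694 -0.19025561 -0.00023399]
```

View pics/s6c.png

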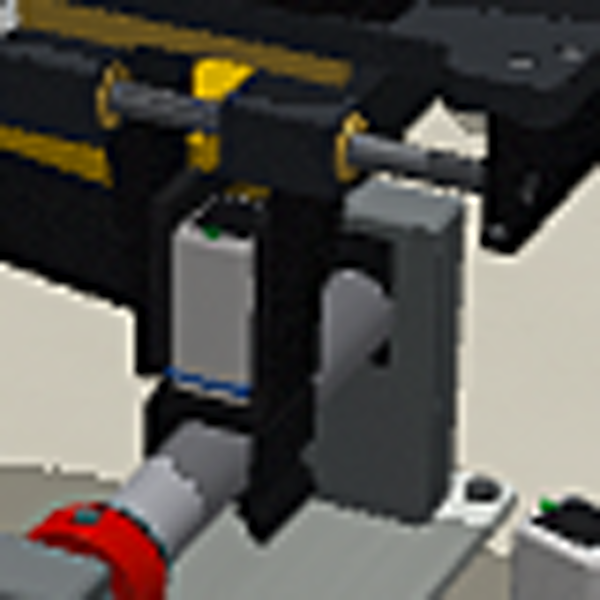

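View pics/w6c.png

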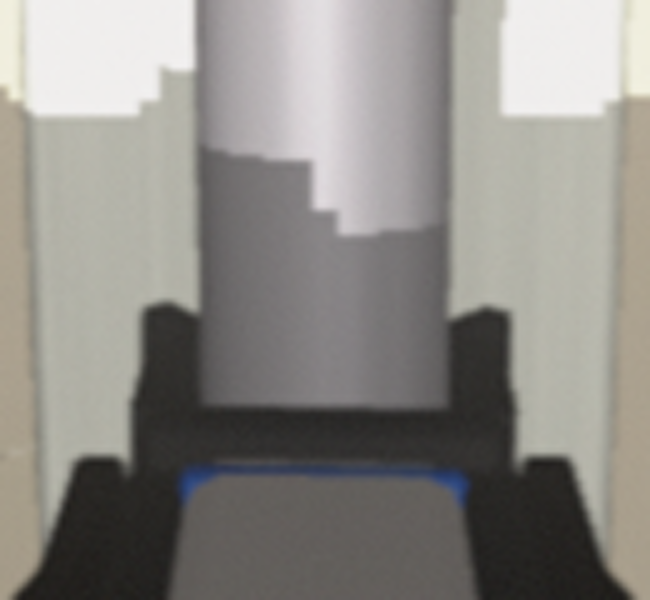

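Request:
{"name": "step_arm", "arguments": {
  "plan": [
    [[0, 0, 0], [0, 0, 0.0003], 255],
    [[0, 0, 0], [0, 0, 0.0006], 255],
    [[0, 0, 0], [0, 0, 0.0009], 255],
    [[0, 0, 0], [0, 0, 0.0012], 255],
    [[0, 0, 0], [0, 0, 0.0015], 255],
    [[0, 0, 0], [0, 0, 0.0015], 255],
    [[0, 0, 0], [0, 0, 0.0015], 255],
    [[0, 0, 0], [0, 0, 0.0015], 255],
    [[0, 0, 0], [0, 0, 0.0015], 255],
    [[0, 0, 0], [0, 0, 0.0015], 255]
  ]
}}

```text
time: 22.6
position: [0.5295, -0.0111, 0.1037]
tool_rot: [2.178, 2.263, -0.0]
ft_force: [-2.6, -0.4, 6.4]
grip_width: 0.257
```

Run:
```python
from h import *
cm=cam('side');snap('side','s7.png')
s=ctrl.get_state(); print(s['time'],s['position'],s['ft_force'],s['torque'])
im=cv2.imread('pics/s7.png'); 
c=np.array([.5295,-.0127]);ux=np.array([.9993,.038]);uy=np.array([-.038,.9993])
S=7.5;x0,y0=300,210
for dz,col in ((0,(0,0,255)),(.004,(0,255,0))):
  z0=.1037-.0522+dz
  pts=[]
  for a,b,h in [(.011,.013,.0795),(-.011,.013,.0795),(.011,.013,.0355),(-.011,.013,.0355),(.015,.015,.0355),(.015,.015,.0295),(-.015,.015,.0355),(-.015,.015,.0295)]:
    P=np.r_[c+a*ux+b*uy,z0+h]; pts.append(proj(cm,P))
  print(dz,np.round(pts,1).tolist())
  if dz==0: P0=pts
big=cv2.resize(im[y0:y0+80,x0:x0+80],(600,600),interpolation=cv2.INTER_CUBIC)
for p in P0: cv2.circle(big,(int((p[0]-x0+.5)*S),int((p[1]-y0+.5)*S)),4,(0,0,255),1)
# pipe top line axis z .0697
for y in (.0023,.02,.04):
  q=proj(cm,[.529-.038*y,y,.0697+.011]); cv2.circle(big,(int((q[0]-x0+.5)*S),int((q[1]-y0+.5)*S)),4,(255,0,0),1)
cv2.imwrite('pics/s7c.png',big)
```

```text
22.65 [ 0.52955037 -0.01113257  0.10372162] [-1.79886083  0.14407979  6.35787068] [-0.06674357  0.43984321 -0.00280271]
0 [[321.1, 240.0], [332.2, 242.7], [321.0, 261.5], [331.9, 264.3], [318.6, 261.5], [318.6, 264.3], [333.4, 265.3], [333.3, 268.2]]
0.004 [[321.1, 238.0], [332.2, 240.7], [321.1, 259.6], [331.9, 262.4], [318.6, 259.6], [318.6, 262.4], [333.4, 263.4], [333.4, 266.2]]
```

View pics/s7c.png

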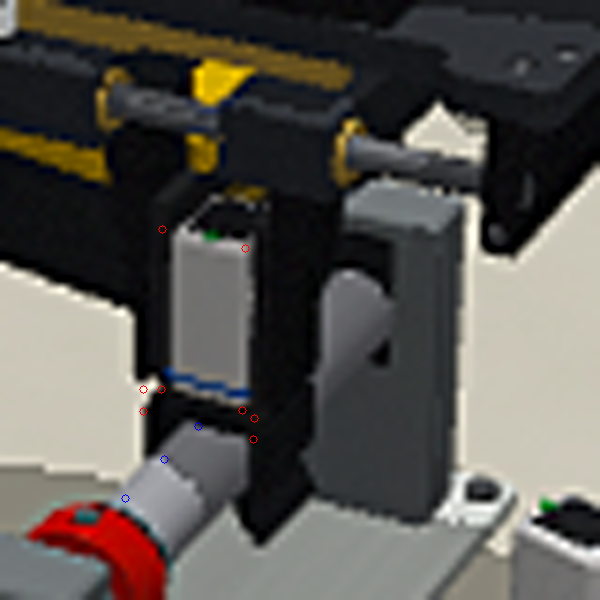

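Run:
```python
from h import *
cm=cam('side')
def ov(f,tcp,x0,y0,out):
  im=cv2.imread('pics/'+f); c=np.array([tcp[0],tcp[1]-.0016]);ux=np.array([.9993,.038]);uy=np.array([-.038,.9993]);S=7.5
  big=cv2.resize(im[y0:y0+80,x0:x0+53],(398,600),interpolation=cv2.INTER_CUBIC); z0=tcp[2]-.0522
  for a,b,h in [(.011,.013,.0795),(-.011,.013,.0795),(.011,.013,.0355),(-.011,.013,.0355),(.015,.015,.0355),(.015,.015,.0295),(-.015,.015,.0355),(-.015,.015,.0295)]:
    p=proj(cm,np.r_[c+a*ux+b*uy,z0+h]); cv2.circle(big,(int((p[0]-x0+.5)*S),int((p[1]-y0+.5)*S)),4,(0,0,255),1)
  return big
a=ov('s4.png',(.5294,-.0103,.1898),303,170,0); b=ov('s7.png',(.5295,-.0111,.1037),303,215,0)
cv2.imwrite('pics/cmp.png',np.hstack([cv2.convertScaleAbs(a,alpha=1.3),cv2.convertScaleAbs(b,alpha=1.3)]))
```

```text
(no output)
```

View pics/cmp.png

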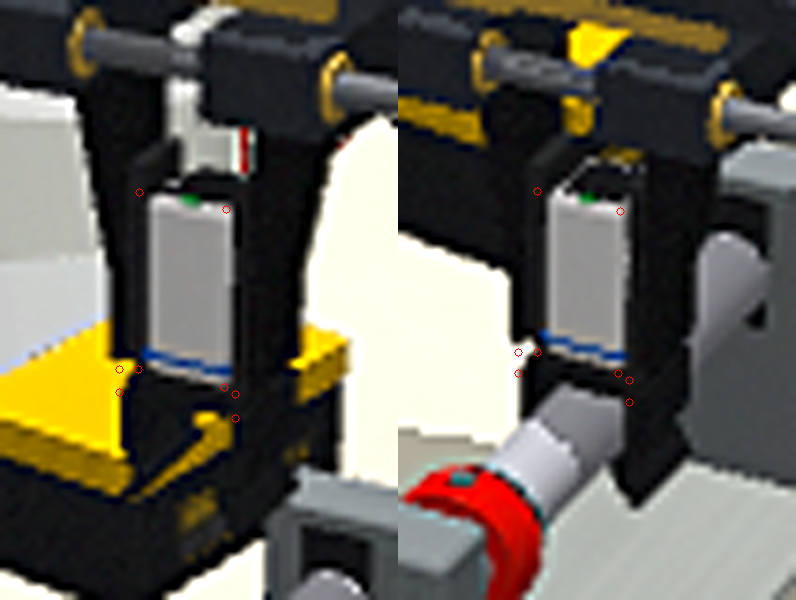

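Request:
{"name": "step_arm", "arguments": {
  "plan": [
    [[0, 0, 0], [0, 0, -0.0005], 255],
    [[0, 0, 0], [0.003, 0, -0.0005], 255],
    [[0, 0, 0], [0.008, 0, -0.0005], 255],
    [[0, 0, 0], [0.014, 0, -0.0005], 255],
    [[0, 0, 0], [0.02, 0, -0.0005], 255],
    [[0, 0, 0], [0.026, 0, -0.0005], 255],
    [[0, 0, 0], [0.032, 0, -0.0005], 255],
    [[0, 0, 0], [0.037, 0, -0.0005], 255],
    [[0, 0, 0], [0.04, 0, -0.0005], 255],
    [[0, 0, 0], [0.04, 0, -0.0005], 255]
  ]
}}

```text
time: 23.9
position: [0.5281, 0.0296, 0.1037]
tool_rot: [2.178, 2.264, 0.001]
ft_force: [-0.9, -0.7, 5.8]
grip_width: 0.251
```

Run:
```python
from h import *
s=ctrl.get_state(); print(s['time'],s['position'],s['ft_force'],s['torque'])
snap('wrist','w8.png');snap('side','s8.png')
im=cv2.imread('pics/s8.png'); a=cv2.resize(im[215:305,275:355],(400,450),interpolation=cv2.INTER_CUBIC)
im=cv2.imread('pics/w8.png'); b=cv2.resize(im[180:300,260:367],(400,450),interpolation=cv2.INTER_CUBIC)
cv2.imwrite('pics/c8.png',np.hstack([a,b]))
```

```text
23.9 [0.52806178 0.02955087 0.10373808] [-0.91242901 -0.66931767  5.8366152 ] [-0.37144461 -0.02240992 -0.00739099]
```

View pics/c8.png

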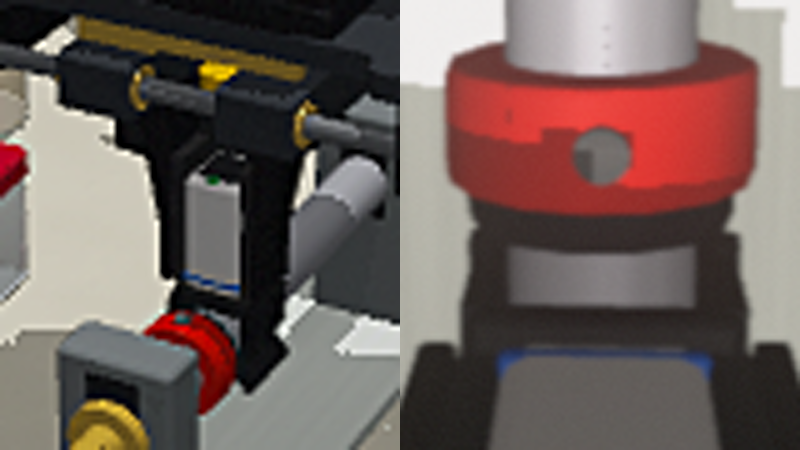

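Request:
{"name": "step_arm", "arguments": {
  "plan": [
    [[0, 0, 0], [0.001, 0, 0], 255],
    [[0, 0, 0], [0.002, 0, 0], 255],
    [[0, 0, 0], [0.003, 0, 0], 255],
    [[0, 0, 0], [0.004, 0, 0], 255],
    [[0, 0, 0], [0.005, 0, 0], 255],
    [[0, 0, 0], [0.006, 0, 0], 255],
    [[0, 0, 0], [0.007, 0, 0], 255],
    [[0, 0, 0], [0.008, 0, 0], 255],
    [[0, 0, 0], [0.0085, 0, 0], 255],
    [[0, 0, 0], [0.009, 0, 0], 255]
  ]
}}

```text
time: 25.25
position: [0.5277, 0.0374, 0.1037]
tool_rot: [2.178, 2.262, -0.001]
ft_force: [-0.3, -3.5, 6.4]
grip_width: 0.247
```

Run:
```python
from h import *
s=ctrl.get_state(); print(s['time'],s['position'],s['ft_force'],s['torque'])
snap('wrist','w9.png');snap('side','s9.png')
im=cv2.imread('pics/s9.png'); a=cv2.resize(im[215:305,275:355],(400,450),interpolation=cv2.INTER_CUBIC)
im=cv2.imread('pics/w9.png'); b=cv2.resize(im[180:300,260:367],(400,450),interpolation=cv2.INTER_CUBIC)
cv2.imwrite('pics/c9.png',np.hstack([a,b]))
```

```text
25.25 [0.5277462  0.03739946 0.10372327] [-0.34782061 -3.52843229  6.44709073] [-0.87791644 -0.0650368  -0.04353226]
```

View pics/c9.png

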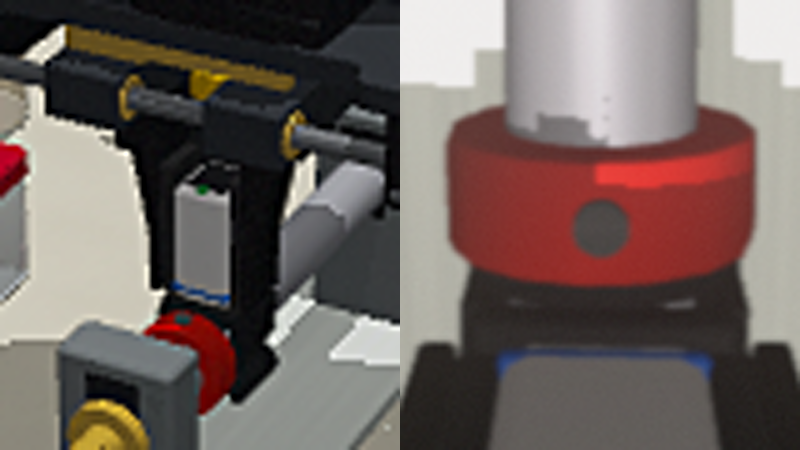

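Request:
{"name": "step_arm", "arguments": {
  "plan": [
    [[0, 0, 0], [0.0005, 0, 0], 255],
    [[0, 0, 0], [0.001, 0, 0], 255],
    [[0, 0, 0], [0.0015, 0, 0], 255],
    [[0, 0, 0], [0.002, 0, 0], 255],
    [[0, 0, 0], [0.0025, 0, 0], 255],
    [[0, 0, 0], [0.003, 0, 0], 255],
    [[0, 0, 0], [0.003, 0, 0], 255],
    [[0, 0, 0], [0.003, 0, 0], 255],
    [[0, 0, 0], [0.003, 0, 0], 255],
    [[0, 0, 0], [0.003, 0, 0], 255]
  ]
}}

```text
time: 26.6
position: [0.5276, 0.0404, 0.1037]
tool_rot: [2.178, 2.262, -0.001]
ft_force: [0.1, -3.6, 5.1]
grip_width: 0.249
```

Request:
{"name": "step_arm", "arguments": {
  "plan": [
    [[0, 0, 0], [0.0003, 0, 0], 255],
    [[0, 0, 0], [0.0006, 0, 0], 255],
    [[0, 0, 0], [0.0009, 0, 0], 255],
    [[0, 0, 0], [0.0012, 0, 0], 255],
    [[0, 0, 0], [0.0015, 0, 0], 255],
    [[0, 0, 0], [0.0015, 0, 0], 255],
    [[0, 0, 0], [0.0015, 0, 0], 255],
    [[0, 0, 0], [0.0015, 0, 0], 255],
    [[0, 0, 0], [0.0015, 0, 0], 255],
    [[0, 0, 0], [0.0015, 0, 0], 255]
  ]
}}

```text
time: 27.85
position: [0.5276, 0.0409, 0.1037]
tool_rot: [2.178, 2.261, -0.002]
ft_force: [-0.1, -5.1, 6.0]
grip_width: 0.251
```

Run:
```python
from h import *
s=ctrl.get_state(); print(s['time'],s['position'],s['ft_force'],s['torque'])
snap('wrist','w10.png');snap('side','s10.png')
im=cv2.imread('pics/s10.png'); a=cv2.resize(im[215:305,275:355],(400,450),interpolation=cv2.INTER_CUBIC)
im=cv2.imread('pics/w10.png'); b=cv2.resize(im[180:300,260:367],(400,450),interpolation=cv2.INTER_CUBIC)
cv2.imwrite('pics/c10.png',np.hstack([a,b]))
```

```text
27.85 [0.5276135  0.04090082 0.10371894] [-0.06957248 -5.09441003  6.01684882] [-1.30246635 -0.04367134  0.0604002 ]
```

View pics/c10.png

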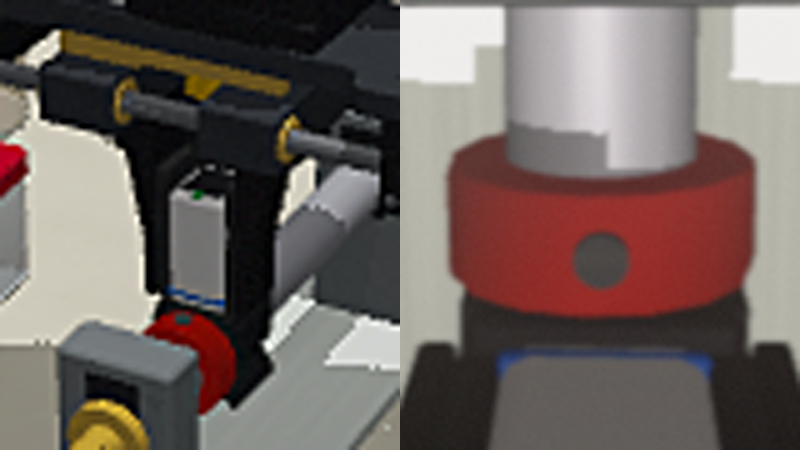

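Request:
{"name": "step_arm", "arguments": {
  "plan": [
    [[0, 0, 0], [0.0003, 0, 0], 255],
    [[0, 0, 0], [0.0006, 0, 0], 255],
    [[0, 0, 0], [0.001, 0, 0], 255],
    [[0, 0, 0], [0.001, 0, 0], 255],
    [[0, 0, 0], [0.001, 0, 0], 255],
    [[0, 0, 0], [0.001, 0, 0], 255],
    [[0, 0, 0], [0.001, 0, 0], 255],
    [[0, 0, 0], [0.001, 0, 0], 255],
    [[0, 0, 0], [0.001, 0, 0], 255],
    [[0, 0, 0], [0.001, 0, 0], 255]
  ]
}}

```text
time: 29.2
position: [0.5276, 0.041, 0.1037]
tool_rot: [2.178, 2.26, -0.004]
ft_force: [-0.1, -7.0, 6.1]
grip_width: 0.249
```

Run:
```python
from h import *
s=ctrl.get_state(); print(s['time'],s['position'],s['ft_force'],s['torque'])
```

```text
29.2 [0.52762908 0.04101738 0.10373792] [-0.07823354 -6.99305432  6.06834232] [-1.666907   -0.04253643  0.12623502]
```

Request:
{"name": "step_arm", "arguments": {
  "plan": [
    [[0, 0, 0], [-0.001, 0, -0.0003], 255],
    [[0, 0, 0], [-0.002, 0, -0.0006], 255],
    [[0, 0, 0], [-0.0024, 0, -0.0006], 255],
    [[0, 0, 0], [-0.0024, 0, -0.0006], 255],
    [[0, 0, 0], [-0.0024, 0, -0.0006], 200],
    [[0, 0, 0], [-0.0024, 0, -0.0006], 150],
    [[0, 0, 0], [-0.0024, 0, -0.0006], 100],
    [[0, 0, 0], [-0.0024, 0, -0.0006], 60],
    [[0, 0, 0], [-0.0024, 0, -0.0006], 60],
    [[0, 0, 0], [-0.0024, 0, -0.0006], 60]
  ],
  "squeeze": 10
}}

```text
time: 30.45
position: [0.5273, 0.041, 0.104]
tool_rot: [-2.179, -2.263, 0.0]
ft_force: [0.8, -0.4, -0.1]
grip_width: 0.714
```

Run:
```python
from h import *
s=ctrl.get_state(); print(s['time'],s['position'],s['ft_force'],s['torque'],s['grip_width'])
snap('wrist','w11.png');snap('side','s11.png')
im=cv2.imread('pics/s11.png'); a=cv2.resize(im[215:305,275:355],(400,450),interpolation=cv2.INTER_CUBIC)
im=cv2.imread('pics/w11.png'); b=cv2.resize(im[180:300,260:367],(400,450),interpolation=cv2.INTER_CUBIC)
cv2.imwrite('pics/c11.png',np.hstack([a,b]))
```

```text
30.45 [0.5272886  0.04103406 0.10399906] [ 0.77458101 -0.42589414 -0.14595331] [ 0.00655961 -0.14135136 -0.03663832] 0.7136759673630528
```

View pics/c11.png

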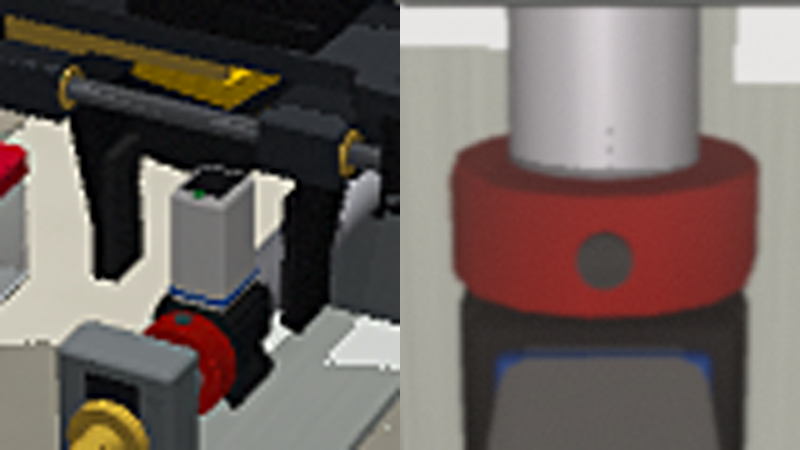

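Request:
{"name": "step_arm", "arguments": {
  "plan": [
    [[0, 0, 0], [0, 0, -0.005], 60],
    [[0, 0, 0], [0, 0, -0.02], 60],
    [[0, 0, 0], [0, 0, -0.05], 60],
    [[0, 0, 0], [0, 0, -0.09], 60],
    [[0, 0, 0], [0, 0, -0.13], 60],
    [[0, 0, 0], [-0.05, 0, -0.14], 60],
    [[0, 0, 0], [-0.1, 0, -0.14], 60],
    [[0, 0, 0], [-0.13, 0, -0.14], 60],
    [[0, 0, 0], [-0.13, 0, -0.14], 60],
    [[0, 0, 0], [-0.13, 0, -0.14], 60]
  ]
}}

```text
time: 31.8
position: [0.5325, -0.0875, 0.2448]
tool_rot: [2.177, 2.265, 0.002]
ft_force: [-0.2, 0.7, 0.0]
grip_width: 0.763
```

Run:
```python
from h import *
s=ctrl.get_state(); print(s['time'],s['position'],s['ft_force'])
cm=cam('wrist');snap('wrist','w12.png');cs=cam('side');snap('side','s12.png');snap('top','t12.png')
im=cv2.imread('pics/s12.png'); a=cv2.resize(im[215:305,275:355],(533,600),interpolation=cv2.INTER_CUBIC)
# overlay predicted home sensor: seat z from pipe; show pipe top & side pts
cv2.imwrite('pics/c12.png',a)
for n in ['sensor','flask','timer','beaker']:
  for d in ctrl.cut_out('top',n)[:4]:
    ys,xs=np.nonzero(d['pixels']);print(n,round(d['score'],2),xs.mean().round(1),ys.mean().round(1))
```

```text
31.8 [ 0.5325252  -0.08751212  0.24477468] [-0.19655496  0.68316942  0.01250455]
sensor 0.88 218.6 303.3
sensor 0.78 294.5 295.8
sensor 0.68 243.4 340.3
sensor 0.67 271.2 246.5
flask 0.87 223.5 161.1
timer 0.65 439.7 313.2
beaker 0.65 467.6 219.1
```

View pics/c12.png

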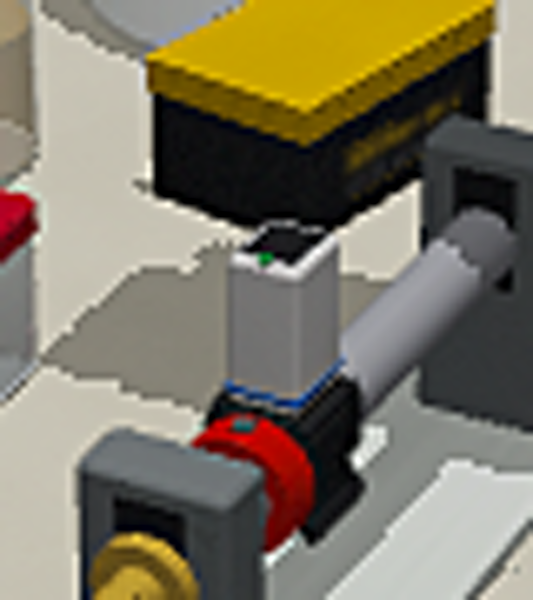

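View pics/w12.png

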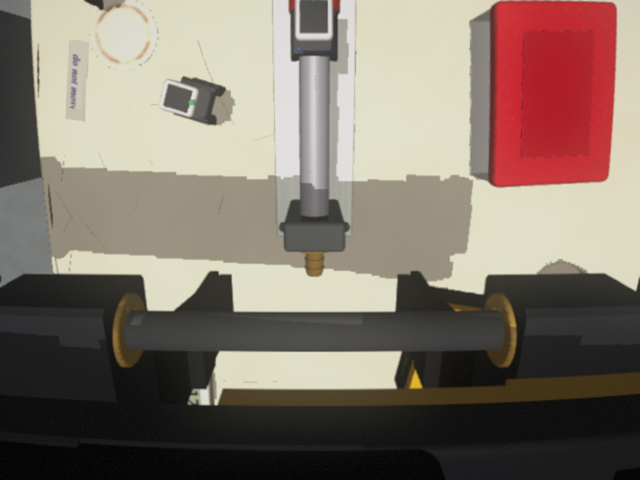

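Run:
```python
from bench import ctrl
print(ctrl.close_job())
```

```text
the job is handed in; nothing more can be done
None
```

I clipped the leftmost sensor (start ≈ (0.497, 0.219)) onto the pipe, slid it against the red stop, let go, and handed the job in after about 32 s. No verdict is reported, so the joint values below are inferred from force and pictures.

**Clip:** I gripped the head across its 22 mm side and pushed straight down about 50 mm short of the buffer. The push read 6 N, then fell as the arms snapped past. It met a rigid stop at about 8 N, with the pipe axis at roughly 70 mm.

**Stop:** Sliding read about 3.5 N. The sensor then stopped moving at 7 N, which I took as the buffer being flush. I eased off, opened the jaws and backed away.

**Last checks:**
- **Sensor:** the final side and wrist pictures show it upright, in line with the pipe, against the stop, and not risen after release.
- **Flask, timer and beaker:** they are at the same pixels as at the start.
- **Robot:** it is clear of everything, and the force on the tool is about zero.

**Disagreements:**
- The push force dropped a few millimetres higher than the clip's geometry suggested. I compared pictures before and after the push: the sensor had slipped in the grip by about 1 mm at most, not enough to change the result.
- The vertical force read about −2 N between the snap and full seating. I took this as the arms pulling the clip down.

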